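# Centre the gasket punch on the sanding puck

### The arm

A 6-joint arm with a two-finger parallel gripper is mounted at the origin on the work surface. World frame = base frame: x ahead of the robot, y to its left, z up, the work surface at z = 0. Lengths are in mm, angles in rad, forces in N, time in s.
With the tool pointing down it reaches from about 275 to 1000 mm from the base axis. Payload 8.4 kg.
Tool frame: the origin (TCP) lies at the very end of the fingers, on their centre line; the grasp point (between the pads) lies 19 mm behind it; z points along the fingers, y is the direction in which the jaws open and shut (so a half turn about z gives the same grasp; the last joint's range is limited). The gripper opens to 85 mm and grips with 20 to 120 N. Pads are 22 mm wide; open, the fingers measure 114 mm over their backs; the gripper's body (76 mm by 85 mm) begins 54 mm behind the grasp point. The pads swing forward as they close: fully open they stand 13 mm farther back than shut.
Start: joints at [-1.277, 0.353, 1.633, -0, 1.155, -0.002], TCP at [182.189, -597.859, 231.281] pointing down, gripper open.
Joint ranges: [-2.63, 2.63], [-0.92, 2.1], [0.06, 2.66], [-1.3, 4.44], [0, 2.69], [-3.02, 3.02]. Speed limits (rad/s): [2.22, 2.22, 2.79, 3.14, 3.14, 3.14].

### API

Orientations are given as [roll, pitch, yaw] about the fixed x, y, z axes, in that order (R = Rz(yaw) Ry(pitch) Rx(roll)).
In Python, from rig import r gives the robot as it stands.
- The arm moves only by the tool move_arm, never from a script. Its argument "increments" is a list of rows, each an object of numbers: "tx", "ty", "tz": the shift along the tool's x, y, z in cm; "rx", "ry", "rz": the turn, a rotation vector about the tool's x, y, z in degrees; "gripper": the gripper's target within -1 to 1 (fully open at 1, half-way at 0, shut at -1). A call has 1 to 12 rows; each row shifts and turns the commanded pose from where the row before left it, along the tool's axes as they then stand; what a row does not reach is not made up. A row lasts 1/10 s, in which the tool goes at most 50 mm and 8.59 degrees, less where a joint would pass 70% of its speed; a pose out of reach is approached as far as the arm can. A call is refused whole if a number of a shift passes 5 or a number of a turn 8.59, either way. A call with a gripper value outside its range is refused whole. The fingers move at their own pace and stop on an object; "squeeze" is the grip in N (left out, the last holds). Time passes only in rows, so rows that do not move let the fingers close. It gives the time, the measured TCP pose, the force and the opening at its end, in the units of the state.
- r.sense(): the state, without advancing time (a new reading comes with each control period).
- r.grab_frame(name): name is "scene" or "top" or "wrist"; returns (picture, depth): 400x640x3 uint8, red, green, blue; 400x640 float32, mm along the optical axis (not along the pixel's ray), 0 where there is no reading.
- r.camera_model(name): a dict with "fx", "fy", "cx", "cy" (pixels), "R" (3x3) and "t" (3): a world point X has camera coordinates R X + t; the wrist camera has in their place "hand_eye" (4x4, takes a point from camera to tool coordinates, whose origin is the TCP and whose axes are the flange's). Camera axes: x right, y down, z forward; pixel columns grow to the right and rows downward; lengths in mm; the calibration is good to about 2 mm. The wrist camera is an equidistant fisheye: a pixel r from the principal point sees the ray r / f radians off the axis. A picture is of the moment at which its call begins: read the wrist's pose just before it. camera_model takes no time and is no camera call.
- r.sign_off(): hands the job in, once; it reports no verdict.
Trained networks look in the newest picture that a camera, given by its name, has taken for a name from the list of things; names that differ only in an ending like _2 or _b are one class to them, and where a whole thing is asked for, a point or a joint stands for the part that bears it (a point fixed in the world has none). Each returns a list of dicts, best first, with "confidence" (0 to 1); they miss things now and then, are a little off and sometimes report something else, mostly with a low value. They report only what shows in the picture. A call takes as long as a camera call. They do not tell look-alikes from the thing itself.
- r.cut_out(query, camera): "mask" (400x640 bool, what is visible of it) and "bbox" ([left, top, right, bottom] in pixels, round what is visible of it).
- r.place_of(query, camera): "location" ([row, column] in pixels: a listed point, or the origin of a listed thing).
The state is a dict: "clock": time; "qpos": joint angles; "qvel": joint speeds; "joint_efforts": joint torques, N m; "eef_pos": TCP position; "tcp_rot": TCP orientation; "contact_force": force on the tool from outside, world axes, zero at the start; "wrist_torque": the same for the moment, N m; "opening": opening from 0.0 (shut) to 1.0 (fully open).
Only numpy, scipy, OpenCV 4.12 (cv2) and the standard library are available. Lean on these libraries where they do the work, as an engineer would, in place of code of your own. Each camera call takes 0.05 s, during which the arm holds its last target. There are 200 camera calls.

### The job

The stubby steel gasket punch is standing off-centre on the round sanding puck: nudge it with light pushes of the fingertips until it stands upright in the middle of the puck, to within a few millimetres, ready to be struck. Push gently and low, on its wide foot, since it topples easily, and do not lift it or tip it over. Leave the puck and everything else on the desk where they are.

Things in the scene. Friction and masses are not known exactly. Their poses are not given: they have to be found in the camera images.
- punch: Steel gasket punch standing loose on the puck, 100-200 g, 60 mm tall. Foot (widest part) 32 diameter, straight-sided 1 to 12 above the underside, standing face 30 across; tapers to 16 at height 20, shank 14, striking head 18 on top. Origin: centre of underside, own z up. Slides stiffly when pushed at the foot; pushed higher it topples. Starts 14-23 off the puck's centre, any direction.
- puck: The sanding puck, a hard rubbery dark disc lying flat and loose on the desk: 80 diameter, 30 high, edges bevelled 2 to 3, about 250 g, rigid. Origin at the centre of its underside; it is round, so its yaw means nothing.
- puck_top (a point): Centre of the puck's flat top, 30 above the desk: the punch's underside centre belongs here.
- drift: Long thin steel drift punch lying flat near the puck: 120 long, 12 thick, origin below its middle, own x along its length (mm). Leave alone.
- socket: Small steel socket standing upright near the puck: 26 diameter, 28 tall, origin at centre of underside (mm). Leave alone.
- collar: Dark steel collar lying flat near the puck: outer diameter 36, hole 18, 12 high, origin at centre of underside (mm). Leave alone.
- studfinder: Yellow stud finder lying flat to the left (+y): 150 x 62 x 31, origin at centre of underside, own x along its length (mm). Leave alone.
- pliers: Steel locking pliers lying flat to the right (-y): about 210 long, 60 wide, 20 high, origin at the underside near the middle, own x along their length, jaws at +x (mm). Leave alone.
- tape: Black tape measure standing at the right (-y), beyond the puck: 76 x 44 x 62 high, origin at centre of underside (mm). Leave alone.
There are look-alikes about, which are no part of the job. Leave any black look-alike of the punch alone. What is shaped like the puck but blue is not meant.

How it is judged:
By the outcome, as a careful person would: the job done as asked, in the order asked, and still so for the second after the job is handed in, with the robot touching nothing.
It also fails if it takes over 45 s, if anything falls off the work surface, if the arm or the gripper's body presses on something with over 40 N, if the wrist force passes 120 N, or if a joint passes its speed limit or range.

## Working session

There is one attempt and no reset: what is moved stays moved. The work goes in short steps, Python scripts to look and compute and a tool call to move; the robot and the scene stay as the last step left them, time stands still between calls to the robot, and variables do not carry over. Pictures are saved under pics/ and viewed, about 8 in all and at most 12, crops included, and the job is handed in when it is done.

Besides the shell and the picture viewer there is one more tool, called after "Request:" as name([rows], argument=value, ...), one row to a line, values as JSON. move_arm: Moves the arm, as the interface text tells. Its arguments: {"type":"object","properties":{"increments":{"type":"array","items":{"type":"object","properties":{"tx":{"type":"number"},"ty":{"type":"number"},"tz":{"type":"number"},"rx":{"type":"number"},"ry":{"type":"number"},"rz":{"type":"number"},"gripper":{"type":"number"}}}},"squeeze":{"type":"number"}},"required":["increments"]}

```bash
mkdir -p pics
cat > h.py <<'E'
import numpy as np, cv2
from rig import r
def w(cam,d,m):
    c=r.camera_model(cam); v,u=np.nonzero(m&(d>0)); z=d[v,u]
    P=np.stack([(u-c['cx'])/c['fx']*z,(v-c['cy'])/c['fy']*z,z],1)
    return (P-np.array(c['t']))@np.array(c['R']),v,u
def save(n,im,box=None,s=1):
    if box: im=im[box[1]:box[3],box[0]:box[2]]
    cv2.imwrite('pics/'+n,cv2.resize(im[:,:,::-1],None,fx=s,fy=s,interpolation=cv2.INTER_CUBIC))
E
python3 - <<'E'
from h import *
print(r.sense())
ims=[]
for cam in('top','scene'):
    im,d=r.grab_frame(cam); ims.append(im)
    c=r.camera_model(cam); print(cam,c['fx'],-np.array(c['R']).T@c['t'])
    for q in('punch','puck','drift','socket','collar'):
        for o in r.cut_out(q,cam)[:3]:
            P,_,_=w(cam,d,o['mask']); 
            print(cam,q,round(o['confidence'],2),o['bbox'],np.median(P,0).round(),P.min(0).round(),P.max(0).round())
    save(cam+'0.png',im)
E
```

```text
{'clock': 0.0, 'qpos': array([-1.27741209e+00,  3.53660759e-01,  1.63415900e+00, -1.53194883e-05,
        1.15519288e+00, -2.40260296e-03]), 'qvel': array([ 4.33205364e-05, -2.83768879e-07,  7.48693630e-04,  8.27877483e-04,
        6.04863004e-04, -3.05240313e-04]), 'joint_efforts': array([-3.53390205e-03, -6.05248618e+01, -3.42066658e+01, -5.39385735e-05,
        9.29678266e-03, -7.84598967e-06]), 'eef_pos': array([ 182.03520446, -597.39156908,  230.5431666 ]), 'tcp_rot': array([-3.14017264e+00,  1.05948885e-05,  2.95793044e-01]), 'contact_force': array([-0.43568004,  0.52534426,  0.35980423]), 'wrist_torque': array([ 0.03276385,  0.02189465, -0.03084902]), 'opening': 0.9991185768684137}
top 476.33902563918934 [ 408.21496782  -11.52192334 1375.2845044 ]
top punch 0.55 [324.0, 168.7, 334.0, 182.7] [638.  15.  19.] [627.   1.  -2.] [656.  31.  66.]
top punch 0.41 [339.4, 197.5, 350.7, 211.6] [557. -33.  48.] [546. -49.  27.] [574. -20.  96.]
top puck 0.75 [332.6, 199.2, 362.5, 226.4] [535. -38.  30.] [502. -79.  -5.] [574.   2.  47.]
top puck 0.7 [312.6, 246.5, 336.8, 268.4] [411.  24
[... 385 characters left out ...]
[579. -15.  93.]
scene punch 0.59 [293.1, 223.1, 309.8, 248.6] [648.  22.  21.] [620.  -1.   0.] [661.  33.  63.]
scene punch 0.33 [328.0, 176.2, 339.4, 189.9] [456. -84.  18.] [440. -99.  -0.] [464. -78.  30.]
scene puck 0.94 [303.8, 193.1, 336.8, 225.5] [552. -14.  28.] [508. -66.   1.] [583.   6.  33.]
scene puck 0.93 [359.7, 182.0, 395.8, 212.2] [423.  35.  29.] [343. -42.  -2.] [454.  66.  34.]
scene drift 0.6 [329.1, 216.4, 373.6, 242.1] [531.  68.   9.] [478.  59.  -0.] [596.  75.  14.]
scene socket 0.46 [328.4, 175.5, 339.2, 187.2] [455. -85.  20.] [ 442. -100.    2.] [464. -78.  30.]
scene collar 0.44 [271.5, 208.3, 285.7, 222.1] [631. -81.  10.] [ 613. -104.   -1.] [647. -67.  15.]
```

Run:
```python
import cv2,numpy as np
a=cv2.imread('pics/top0.png')[140:290,240:440]; b=cv2.imread('pics/scene0.png')[150:300,230:430]
cv2.imwrite('pics/a.png',cv2.resize(np.vstack([a,b])[:, :],None,fx=2,fy=2,interpolation=cv2.INTER_CUBIC))
cv2.imwrite('pics/a2.png',cv2.resize(np.hstack([a,b]),None,fx=2,fy=3.0*2/3,interpolation=cv2.INTER_CUBIC))
```

```text
(no output)
```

View pics/a2.png

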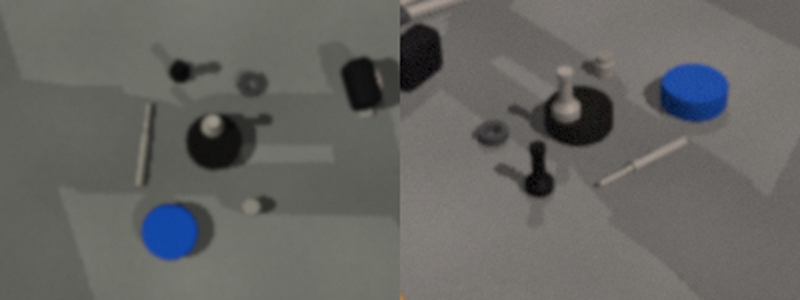

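The left half (top camera) shows the steel punch on the black puck at about pixel (345,204). The black look-alike is at (330,175) and the blue puck at (325,256). The right half (scene camera) agrees, with the steel punch at (312,196) and the black puck at (319,209). The light steel punch on the black puck is the one to move.

Run:
```python
from h import *
c=r.camera_model('wrist'); print(np.array(c['hand_eye']).round(3).tolist(),c['fx'],c['cx'],c['cy'])
s=r.sense();print(s['clock'])
```

```text
[[0.0, -0.957, -0.291, 76.202], [1.0, 0.001, -0.0, 1.2], [0.001, -0.291, 0.957, -142.84], [0.0, 0.0, 0.0, 1.0]] 309.70691628693146 316.523739384311 204.6369900286188
0.6
```

Request:
move_arm([
  {"tx":3.8,"ty":-3.2,"gripper":-1},
  {"tx":3.8,"ty":-3.2},
  {"tx":3.8,"ty":-3.2},
  {"tx":3.8,"ty":-3.2},
  {"tx":3.8,"ty":-3.2},
  {"tx":3.8,"ty":-3.2},
  {"tx":3.8,"ty":-3.2},
  {"tx":3.8,"ty":-3.2},
  {"tx":3.8,"ty":-3.2},
  {"tx":3.8,"ty":-3.2},
  {"tx":3.8,"ty":-3.2},
  {"tx":3.8,"ty":-3.2},
], squeeze=20)

```text
invalid input
```

Request:
move_arm([
  {"tx":3.8,"ty":-3.2,"tz":0,"rx":0,"ry":0,"rz":0,"gripper":-1},
  {"tx":3.8,"ty":-3.2,"tz":0,"rx":0,"ry":0,"rz":0,"gripper":-1},
], squeeze=20)

```text
clock: 0.8
eef_pos: [236.2, -514.1, 231.0]
tcp_rot: [3.142, -0.0, 0.293]
contact_force: [1.2, 0.1, 0.3]
opening: 0.69
```

Request:
move_arm([
  {"tx":3.9,"ty":-3.05,"tz":0,"rx":0,"ry":0,"rz":0,"gripper":-1},
  {"tx":3.9,"ty":-3.05,"tz":0,"rx":0,"ry":0,"rz":0,"gripper":-1},
  {"tx":3.9,"ty":-3.05,"tz":0,"rx":0,"ry":0,"rz":0,"gripper":-1},
  {"tx":3.9,"ty":-3.05,"tz":0,"rx":0,"ry":0,"rz":0,"gripper":-1},
  {"tx":3.9,"ty":-3.05,"tz":0,"rx":0,"ry":0,"rz":0,"gripper":-1},
  {"tx":3.9,"ty":-3.05,"tz":0,"rx":0,"ry":0,"rz":0,"gripper":-1},
  {"tx":3.9,"ty":-3.05,"tz":0,"rx":0,"ry":0,"rz":0,"gripper":-1},
  {"tx":3.9,"ty":-3.05,"tz":0,"rx":0,"ry":0,"rz":0,"gripper":-1},
  {"tx":3.9,"ty":-3.05,"tz":0,"rx":0,"ry":0,"rz":0,"gripper":-1},
  {"tx":3.9,"ty":-3.05,"tz":0,"rx":0,"ry":0,"rz":0,"gripper":-1},
  {"tx":3.9,"ty":-3.05,"tz":0,"rx":0,"ry":0,"rz":0,"gripper":-1},
  {"tx":3.9,"ty":-3.05,"tz":0,"rx":0,"ry":0,"rz":0,"gripper":-1},
])

```text
clock: 2.0
eef_pos: [578.2, -26.0, 231.5]
tcp_rot: [3.141, -0.001, 0.296]
contact_force: [1.1, 0.3, 0.0]
opening: 0.0
```

```bash
cat >> h.py <<'E'
from scipy.spatial.transform import Rotation as Ro
def wr():  # wrist frame, world points per pixel
    s=r.sense(); im,d=r.grab_frame('wrist'); c=r.camera_model('wrist')
    v,u=np.mgrid[:400,:640]; x=(u-c['cx'])/c['fx'];y=(v-c['cy'])/c['fy'];th=np.hypot(x,y)+1e-9
    k=np.tan(th)/th; P=np.stack([x*k,y*k,np.ones_like(x)],-1)*d[...,None]
    H=np.array(c['hand_eye']);P=P@H[:3,:3].T+H[:3,3]
    P=P@Ro.from_euler('xyz',s['tcp_rot']).as_matrix().T+s['eef_pos']
    P[d<=0]=np.nan
    return s,im,d,P
def circ(xy):  # robust circle fit
    from scipy.optimize import least_squares
    f=least_squares(lambda p:np.hypot(xy[:,0]-p[0],xy[:,1]-p[1])-p[2],[*np.mean(xy,0),20],loss='soft_l1')
    return f.x.round(1)
def cc(m): return max(cv2.findContours(m.astype(np.uint8),cv2.RETR_EXTERNAL,cv2.CHAIN_APPROX_NONE)[0],key=cv2.contourArea)[:,0]
E
python3 - <<'E'
from h import *
s,im,d,P=wr(); print(s['clock'],s['eef_pos'].round(1),s['tcp_rot'].round(3))
for q in('punch','puck'):
    for o in r.cut_out(q,'wrist')[:3]:
        m=o['mask']; X=P[m]; print(q,round(o['confidence'],2),np.round(o['bbox']),np.nanmedian(X,0).round(1),np.nanmin(X,0).round(),np.nanmax(X,0).round())
    for o in r.place_of(q,'wrist')[:3]: print('place',q,o)
for o in r.place_of('puck_top','wrist')[:2]: print(o)
np.savez('w1.npz',im=im,d=d,P=P); save('w1.png',im)
E
```

```text
2.0 [578.2 -26.  231.5] [ 3.141e+00 -1.000e-03  2.960e-01]
punch 0.92 [306. 181. 335. 216.] [570.3 -31.8  49.9] [547. -51.  30.] [581. -18.  92.]
punch 0.61 [283.  99. 311. 126.] [646.5  13.1  18.5] [631.   0.  -1.] [663.  30.  62.]
place punch {'location': [115.0, 295.6], 'confidence': 0.95}
place punch {'location': [191.3, 318.8], 'confidence': 0.71}
puck 0.93 [216. 254. 277. 295.] [433.9  26.3  29.8] [392. -16.  -1.] [585.  69. 280.]
puck 0.91 [284. 168. 348. 242.] [542.2 -33.1  30.1] [491. -82.  -1.] [585.   6.  91.]
place puck {'location': [199.5, 315.2], 'confidence': 0.84}
place puck {'location': [276.8, 245.6], 'confidence': 0.77}
place puck {'location': [209.3, 316.5], 'confidence': 0.51}
{'location': [288.3, 248.1], 'confidence': 0.64}
{'location': [207.7, 317.5], 'confidence': 0.58}
```

View pics/w1.png

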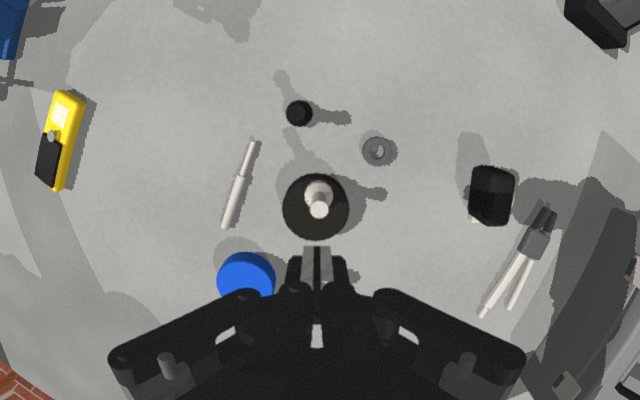

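The wrist view shows the black puck centred near (316,207). The punch foot is at (318,192) and its head at (319,209). The look-alike is clear of it at (299,113).

```bash
cat >> h.py <<'E'
def measure(im,P,s,c0=(537,-38)):
    # all on-plane geometry by ray casting: no depth noise; pixel rays -> plane z
    c=r.camera_model('wrist');v,u=np.mgrid[:400,:640];x=(u-c['cx'])/c['fx'];y=(v-c['cy'])/c['fy'];th=np.hypot(x,y)+1e-9
    k=np.tan(th)/th; H=np.array(c['hand_eye']);R=Ro.from_euler('xyz',s['tcp_rot']).as_matrix()
    D=np.stack([x*k,y*k,np.ones_like(x)],-1)@(R@H[:3,:3]).T; C=R@H[:3,3]+s['eef_pos']
    pl=lambda z:(C+D*((z-C[2])/D[...,2])[...,None])[...,:2]
    X=pl(30.); g=im.max(-1).astype(int)
    near=np.hypot(X[...,0]-c0[0],X[...,1]-c0[1])<60
    z=cv2.medianBlur(P[...,2].astype(np.float32),3)
    rd=np.hypot(P[...,0]-c0[0],P[...,1]-c0[1])
    out={}
    m=near&(z>22)&(rd<50)&(z<33)|near&(z>33)&(z<95)&(rd<50)
    m=m.astype(np.uint8); m=cv2.morphologyEx(m,cv2.MORPH_OPEN,np.ones((3,3)))
    out['puck']=circ(X[(p:=cc(m))[:,1],p[:,0]][np.ones(len(p),bool)])
    b=near&(g>95)&(z>31.5)&(z<47)&(rd<50)
    p=cc(b); Y=pl(42.)[p[:,1],p[:,0]]; out['foot42']=circ(Y)
    h=near&(z>84)&(z<96)&(rd<55)
    if h.sum()>10: p=cc(h); out['head90']=circ(pl(90.)[p[:,1],p[:,0]]); out['headmed']=np.nanmedian(P[h],0).round(1)
    return out
E
python3 - <<'E'
from h import *
a=np.load('w1.npz');s=r.sense()
print(measure(a['im'],a['P'],s))
im,P=a['im'],a['P']
np.set_printoptions(linewidth=250)
print(im.max(-1)[176:226:2,300:340:2]); print(np.nan_to_num(P[176:226:2,300:340:2,2]).astype(int))
E
```

```text
{'puck': array([543.9, -37.9,  39.1]), 'foot42': array([564.3, -35.3,  14.6]), 'head90': array([564.3, -35.6,   8.9]), 'headmed': array([565.9, -33.2,  90. ])}
[[ 99  59  29  23  30  30  27  33  27  26  24  24  21  21  26  56  85  88  96 110]
 [ 32  29  31  34  32  37  31  29  34  35  35  22  25  27  23  25  30  71  87 107]
 [ 32  28  39  39  41  41  46  60  76  83  73  62  39  28  25  20  16  19  62  91]
 [ 46  45  45  43  42  65 124 129 123 124 114 102  95  50  33  26  26  25  18  50]
 [ 48  45  40  45  73 137 172 181 182 175 165 158 149 121  69  32  30  28  26  16]
 [ 53  45  42  61 156 188 191 189 184 172 165 162 155 149 125  73  34  32  30  23]
 [ 47  43  48 130 205 200 195 191 182 172 161 157 150 150 144 111  31  31  33  30]
 [ 50  47  65 191 208 203 198 188 183 166 156 151 145 145 140 136  65  31  33  34]
 [ 51  46 102 213 215 208 200 177 147 119 108 111 121 123 123 123  97  31  37  31]
 [ 49  42 140 223 218 211 199 154 135 111 103  92 107 121 125 126 121  27  35  32]
 [ 42  46 131 222 221 216 174 149 132 113  99  95  98 123 128 129 121  29  35  31]
 [ 48  44 113 223 223 221 1
[... 2011 characters left out ...]
29 29]
 [30 28 30 30 44 45 90 90 90 89 89 89 88 90 44 42 31  0 28 30]
 [30 29 30 30 30 88 89 91 89 89 90 91 89 89 31 29 29 30 30 29]
 [29 29 30 31 30 89 90 90 91 89 90 89 90 90 30 29 29 30 29 30]
 [30 31 30 31 29 90 89 88 90 89 89 89 90 89 29 29 30 28 30 30]
 [30 30 30 29 29 30 89 90 89 89 89 91 91 89 30 29 29 30 29 29]
 [31 30 29 30 30 30 90 89 89 91 89 90 89 90 28 31 30 29 29 29]
 [29 28 30 30 30 30 30 29 89 90 89 89 30 30 30 31 29 30 30 29]
 [30 30 30 30 30 30 30 29 29 90 90 31 29 29 30 30 30 30 30 30]
 [29 30 31 30 29 30 29 29 30 30 30 30 31 30 30 29 30 29 29 30]
 [30 29 28 29 29 31 29 30 29 30 30 29 29 31 29 30 30 29 28 30]
 [31 30 29 30 30 31 29 29 30 30 30 30 30 30 30 29 30 30 31 29]]
```

```bash
cat > m.py <<'E'
from h import *
def fitR(xy,R):
    from scipy.optimize import least_squares
    f=least_squares(lambda p:np.hypot(xy[:,0]-p[0],xy[:,1]-p[1])-p[2],[*np.mean(xy,0),R],loss='soft_l1',f_scale=.5)
    return f.x.round(1)
def caster(s):
    c=r.camera_model('wrist');H=np.array(c['hand_eye']);R=Ro.from_euler('xyz',s['tcp_rot']).as_matrix();C=R@H[:3,3]+s['eef_pos']
    def f(u,v,z):
        x=(np.asarray(u)-c['cx'])/c['fx'];y=(np.asarray(v)-c['cy'])/c['fy'];th=np.hypot(x,y)+1e-9;k=np.tan(th)/th
        D=np.stack([x*k,y*k,np.ones_like(x)],-1)@(R@H[:3,:3]).T
        return (C+D*((z-C[2])/D[...,2])[...,None])[...,:2]
    return f
def meas(im,P,s,c0):
    f=caster(s); v,u=np.mgrid[:400,:640]; g=cv2.GaussianBlur(im.max(-1),(3,3),0); X=f(u,v,30.); out={}
    # sub-pixel radial edges: sample along rays from a centre in plane z, find level crossing outermost
    def radial(c,z,r0,r1,thr,img,sign):
        pl=f(u,v,z); pts=[]
        rr=np.arange(r0,r1,.25)
        J=np.array([pl[int(vc),int(uc)+1]-pl[int(vc),int(uc)] for vc,uc in [np.unravel_index(np.argmin(np.hypot(*(pl-c).transpose(2,0,1))),(400,640))]])
        from scipy.interpolate import griddata
        near=np.hypot(pl[...,0]-c[0],pl[...,1]-c[1])<r1+10
        vals=img[near].astype(float); 
        from scipy.interpolate import LinearNDInterpolator
        L=LinearNDInterpolator(pl[near],vals)
        for a in np.arange(0,2*np.pi,np.pi/45):
            q=L(c[0]+rr*np.cos(a),c[1]+rr*np.sin(a)); e=sign*(q-thr)
            i=np.nonzero((e[:-1]<0)&(e[1:]>=0))[0]
            if len(i): pts.append([a,rr[i[0]]])
        return np.array(pts)
    def it(c,z,R,r0,r1,thr,img,sign,tol):
        c=np.array(c,float)
        for _ in range(4):
            p=radial(c,z,r0,r1,thr,img,sign); p=p[abs(p[:,1]-np.median(p[:,1]))<tol]
            xy=c+p[:,1:]*np.c_[np.cos(p[:,0]),np.sin(p[:,0])]; o=fitR(xy,R); c=o[:2]
        return o,len(p)
    Z=np.where(np.isnan(P[...,2]),0,P[...,2]).astype(np.float32); Z=cv2.medianBlur(Z,3)
    out['puck']=it(c0,29.,40,30,48,25,Z,-1 if True else 1,4) if False else None
    out['puck']=it(c0,29.,40,30,48,-25,-Z,1,4)
    h=(Z>84)&(Z<96)&(np.hypot(X[...,0]-c0[0],X[...,1]-c0[1])<70)
    hm=f(u,v,90.)[h].mean(0)
    out['head']=it(hm,90.,9,4,14,-75,-Z,1,3)
    out['foot']=it(hm,42.,16,10,22,-100,-g.astype(float),1,2.5)
    out['footZ']=it(hm,42.,16,10,22,-36,-Z,1,2.5)
    return out
E
python3 - <<'E'
from m import *
a=np.load('w1.npz');s=r.sense();f=caster(s)
print(meas(a['im'],a['P'],s,(544,-38)))
print(f(317.5,207.7,30.),f(318.8,191.3,30.))
E
```

```text
{'puck': (array([543.4, -38. ,  39.1]), 90), 'head': (array([564.8, -35.5,   9.2]), 90), 'foot': (array([563.8, -34.9,  16.1]), 72), 'footZ': (array([563.9, -35.7,  15.9]), 72)}
[546.34990731 -39.96898461] [565.63789053 -35.62406862]
```

Request:
move_arm([
  {"tx":0,"ty":0,"tz":0,"rx":0,"ry":0,"rz":4.7,"gripper":-1},
  {"tx":0,"ty":0,"tz":0,"rx":0,"ry":0,"rz":4.7,"gripper":-1},
  {"tx":2.2,"ty":0.7,"tz":0,"rx":0,"ry":0,"rz":0,"gripper":-1},
  {"tx":0,"ty":0,"tz":4,"rx":0,"ry":0,"rz":0,"gripper":-1},
  {"tx":0,"ty":0,"tz":4,"rx":0,"ry":0,"rz":0,"gripper":-1},
  {"tx":0,"ty":0,"tz":4,"rx":0,"ry":0,"rz":0,"gripper":-1},
  {"tx":0,"ty":0,"tz":4,"rx":0,"ry":0,"rz":0,"gripper":-1},
  {"tx":0,"ty":0,"tz":2.5,"rx":0,"ry":0,"rz":0,"gripper":-1},
  {"tx":0,"ty":0,"tz":1,"rx":0,"ry":0,"rz":0,"gripper":-1},
  {"tx":0,"ty":0,"tz":0,"rx":0,"ry":0,"rz":0,"gripper":-1},
  {"tx":0,"ty":0,"tz":0,"rx":0,"ry":0,"rz":0,"gripper":-1},
])

```text
clock: 3.4
eef_pos: [600.7, -32.7, 37.6]
tcp_rot: [3.141, -0.002, 0.131]
contact_force: [0.5, 0.6, 1.2]
opening: 0.001
```

Run:
```python
from m import *
s,im,d,P=wr(); print(s['clock'],s['eef_pos'].round(1),s['tcp_rot'].round(3),s['contact_force'].round(1))
np.savez('w2.npz',im=im,P=P)
t,dt=r.grab_frame('top'); sc,ds=r.grab_frame('scene')
big=np.vstack([np.hstack([cv2.resize(t[170:240,310:390],None,fx=4,fy=4),cv2.resize(sc[160:230,280:360],None,fx=4,fy=4)]),cv2.resize(im,(640,400))])
big=cv2.resize(big[:, :],(533,567)); save('v2.png',big)
```

```text
3.4 [600.7 -32.7  37.6] [ 3.141e+00 -2.000e-03  1.310e-01] [0.5 0.6 1.2]
```

View pics/v2.png

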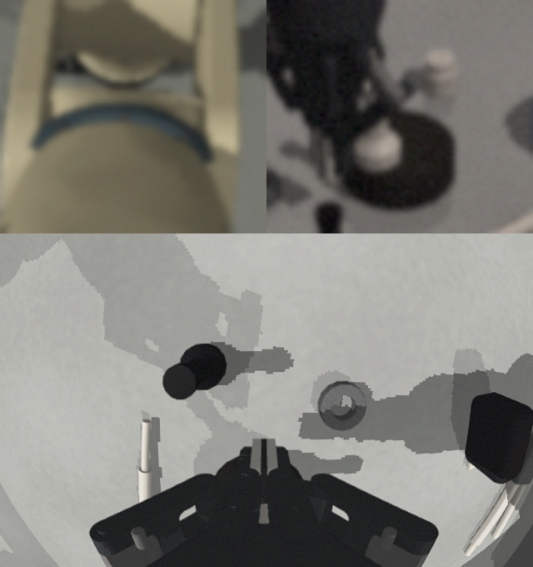

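The scene crop shows the closed fingertips beside the punch foot with nothing touched; the top view is blocked by the arm. I'll push slowly to just short of the target, then measure.

Request:
move_arm([
  {"tx":-0.4,"ty":-0.2,"tz":0.1,"rx":0,"ry":0,"rz":0,"gripper":-1},
  {"tx":-0.4,"ty":0,"tz":0,"rx":0,"ry":0,"rz":0,"gripper":-1},
  {"tx":-0.2,"ty":0,"tz":0,"rx":0,"ry":0,"rz":0,"gripper":-1},
  {"tx":-0.2,"ty":0,"tz":0,"rx":0,"ry":0,"rz":0,"gripper":-1},
  {"tx":-0.2,"ty":0,"tz":0,"rx":0,"ry":0,"rz":0,"gripper":-1},
  {"tx":-0.2,"ty":0,"tz":0,"rx":0,"ry":0,"rz":0,"gripper":-1},
  {"tx":-0.2,"ty":0,"tz":0,"rx":0,"ry":0,"rz":0,"gripper":-1},
  {"tx":-0.2,"ty":0,"tz":0,"rx":0,"ry":0,"rz":0,"gripper":-1},
  {"tx":-0.2,"ty":0,"tz":0,"rx":0,"ry":0,"rz":0,"gripper":-1},
  {"tx":-0.2,"ty":0,"tz":0,"rx":0,"ry":0,"rz":0,"gripper":-1},
  {"tx":0,"ty":0,"tz":0,"rx":0,"ry":0,"rz":0,"gripper":-1},
])

```text
clock: 4.65
eef_pos: [575.5, -33.2, 35.2]
tcp_rot: [-3.142, 0.0, 0.132]
contact_force: [0.6, -0.5, 0.4]
opening: -0.001
```

Run:
```python
from m import *
s=r.sense();print(s['eef_pos'].round(1),s['contact_force'].round(1))
sc,ds=r.grab_frame('scene'); save('s3.png',sc,(270,150,370,230),5)
```

```text
[575.5 -33.2  35.2] [ 0.6 -0.5  0.4]
```

View pics/s3.png

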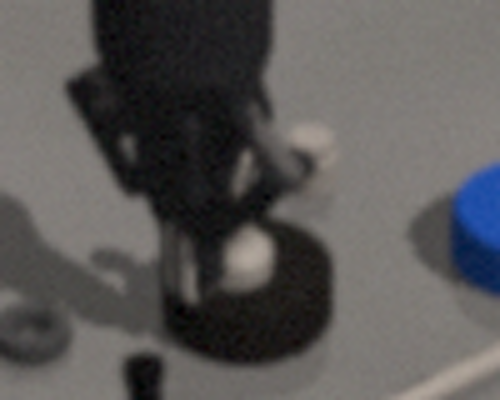

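The scene crop shows the punch still upright and nearer the middle, with the fingers behind its foot. I'll back off, rise and measure.

Request:
move_arm([
  {"tx":0.6,"ty":0,"tz":0,"rx":0,"ry":0,"rz":0,"gripper":-1},
  {"tx":0.6,"ty":0,"tz":0,"rx":0,"ry":0,"rz":0,"gripper":-1},
  {"tx":0,"ty":0,"tz":-4,"rx":0,"ry":0,"rz":0,"gripper":-1},
  {"tx":0,"ty":0,"tz":-4,"rx":0,"ry":0,"rz":0,"gripper":-1},
  {"tx":0,"ty":0,"tz":-4,"rx":0,"ry":0,"rz":0,"gripper":-1},
  {"tx":0,"ty":0,"tz":-4,"rx":0,"ry":0,"rz":0,"gripper":-1},
  {"tx":-0.5,"ty":0,"tz":-3.5,"rx":0,"ry":0,"rz":0,"gripper":-1},
  {"tx":0,"ty":0,"tz":0,"rx":0,"ry":0,"rz":0,"gripper":-1},
  {"tx":0,"ty":0,"tz":0,"rx":0,"ry":0,"rz":0,"gripper":-1},
])

```text
clock: 5.6
eef_pos: [583.5, -32.2, 231.0]
tcp_rot: [3.141, -0.002, 0.132]
contact_force: [-0.7, -0.6, -0.7]
opening: 0.002
```

Run:
```python
from m import *
s,im,d,P=wr(); print(s['clock'],s['eef_pos'].round(1),s['tcp_rot'].round(3))
np.savez('w3.npz',im=im,P=P); save('w3.png',im,(240,130,400,250),4)
print(meas(im,P,s,(543.5,-38)))
```

```text
5.6 [583.5 -32.2 231. ] [ 3.141e+00 -2.000e-03  1.320e-01]
{'puck': (array([545.2, -35.8,  39.1]), 90), 'head': (array([552.1, -34.7,   9.5]), 90), 'foot': (array([551.2, -34.3,  16.2]), 73), 'footZ': (array([551.6, -34.9,  16. ]), 74)}
```

View pics/w3.png

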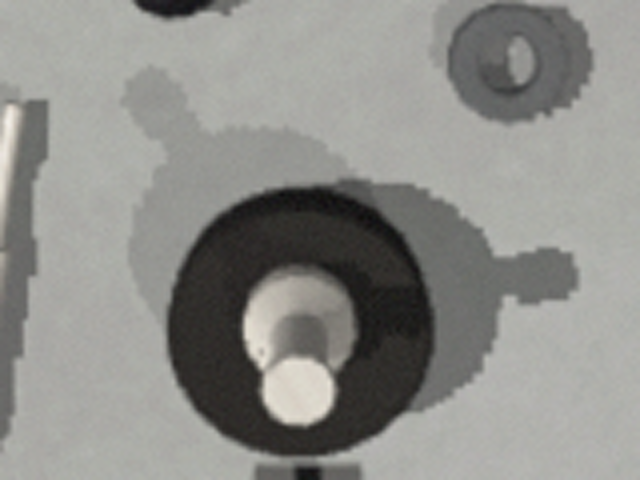

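The crop shows the punch upright, with its foot at crop (300,322), slightly above the puck centre in the image. The camera also sees the side walls facing +x, which biases the fits. I'll refit with known radii on the unbiased edges only, and check static landmarks.

```bash
cat > n.py <<'E'
from m import *
from scipy.ndimage import map_coordinates
from scipy.optimize import least_squares
def proj(s,X):
    c=r.camera_model('wrist');H=np.array(c['hand_eye']);R=Ro.from_euler('xyz',s['tcp_rot']).as_matrix()
    p=((X-s['eef_pos'])@R-H[:3,3])@H[:3,:3]; rho=np.hypot(p[:,0],p[:,1]); th=np.arctan2(rho,p[:,2])
    return c['cx']+c['fx']*th*p[:,0]/rho, c['cy']+c['fy']*th*p[:,1]/rho
def edge(s,img,c,z,R,thr,half=1.75):
    """first crossing below thr going outwards, on the side away from camera; fixed-radius fit"""
    Hc=r.camera_model('wrist')['hand_eye']; C=Ro.from_euler('xyz',s['tcp_rot']).apply(np.array(Hc)[:3,3])+s['eef_pos']
    c=np.array(c,float); rr=np.arange(R-5,R+5,.1)
    for _ in range(5):
        a0=np.arctan2(*(c-C[:2])[::-1]); A=a0+np.linspace(-half,half,60); pts=[]
        for a in A:
            X=np.c_[c[0]+rr*np.cos(a),c[1]+rr*np.sin(a),np.full(len(rr),z)]
            u,v=proj(s,X); q=map_coordinates(img.astype(float),[v,u],order=1)
            i=np.nonzero((q[:-1]>=thr)&(q[1:]<thr))[0]
            if len(i): pts.append(X[i[np.argmin(abs(rr[i]-R))],:2])
        pts=np.array(pts)
        f=least_squares(lambda p:np.hypot(*(pts-p).T)-R,c,loss='soft_l1',f_scale=.4); c=f.x
    return c.round(1),len(pts),np.abs(f.fun).mean().round(2) if False else np.median(abs(np.hypot(*(pts-c).T)-R)).round(2)
def full(im,P,s,pk,pu):
    g=im.max(-1).astype(float); Z=np.nan_to_num(P[...,2])
    return dict(puckG=edge(s,-g,pk,28.5,40,-72),puckZ=edge(s,Z,pk,28.5,40,15),footG=edge(s,g,pu,42,16,105),footZ=edge(s,Z,pu,42,16,36),headZ=edge(s,Z,pu,90,9,65))
E
python3 - <<'E'
from n import *
a=np.load('w1.npz');b=np.load('w3.npz')
s3=r.sense(); s1={'eef_pos':np.array([578.2,-26.,231.5]),'tcp_rot':np.array([3.141,-.001,.296])}
for a,s,pk,pu in((a,s1,(543,-38),(563,-35)),(b,s3,(545,-36),(551,-35))):
    for k,v in full(a['im'],a['P'],s,pk,pu).items(): print(k,v)
    P=a['P']
    for n,c in(('blue',(420,30)),('collar',(631,-85))):
        m=np.hypot(P[...,0]-c[0],P[...,1]-c[1])<60; m&=(P[...,2]>6)&(P[...,2]<45)&((a['im'][...,2]>150)&(a['im'][...,0]<100) if n=='blue' else np.hypot(P[...,0]-c[0],P[...,1]-c[1])<28)
        print(n,np.nanmean(P[m],0).round(1))
E
```

```text
puckG (array([546.6, -35.3]), 60, np.float64(0.3))
puckZ (array([545.2, -35.2]), 60, np.float64(0.45))
footG (array([564.7, -32.6]), 42, np.float64(0.2))
footZ (array([564.8, -33.2]), 43, np.float64(0.4))
headZ (array([565.6, -32.9]), 60, np.float64(0.35))
blue [427.4  28.2  30.1]
collar [630.6 -86.2  11.8]Traceback (most recent call last):
  File "<stdin>", line 5, in <module>
  File "n.py", line 24, in full
    return dict(puckG=edge(s,-g,pk,28.5,40,-72),puckZ=edge(s,Z,pk,28.5,40,15),footG=edge(s,g,pu,42,16,105),footZ=edge(s,Z,pu,42,16,36),headZ=edge(s,Z,pu,90,9,65))
                                                                                                                                             ~~~~^^^^^^^^^^^^^^^^
  File "n.py", line 16, in edge
    u,v=proj(s,X); q=map_coordinates(img.astype(float),[v,u],order=1)
        ~~~~^^^^^
  File "n.py", line 5, in proj
    c=r.camera_model('wrist');H=np.array(c['hand_eye']);R=Ro.from_euler('xyz',s['tcp_rot']).as_matrix()
ValueError: time passes only in moves, steps and waits
```

```bash
sed -i "s/r.camera_model('wrist')/CM/g" m.py n.py; sed -i '1a CM=r.camera_model("wrist")' m.py
cat > d.py <<'E'
from n import *
def show(n,s,im,P,pk,pu):
    o=full(im,P,s,pk,pu)
    for k,v in o.items(): print(k,v)
    a=s['tcp_rot'][2]; T=np.array([[np.cos(a),np.sin(a)],[np.sin(a),-np.cos(a)]])
    pkm=(o['puckG'][0]+o['puckZ'][0])/2; pum=(o['footG'][0]+o['footZ'][0])/2
    print('need tool x,y mm:',(T@(pkm-pum)).round(1),'head-foot',(o['headZ'][0]-pum).round(1))
E
python3 - <<'E'
from d import *
b=np.load('w3.npz'); s3={'eef_pos':np.array([583.5,-32.2,231.]),'tcp_rot':np.array([3.141,-.002,.132])}
show('',s3,b['im'],b['P'],(545,-36),(551,-35))
P=b['P'];m=(np.hypot(P[...,0]-631,P[...,1]+85)<28)&(P[...,2]>6);print(np.nanmean(P[m],0).round(1))
E
```

```text
puckG (array([546.5, -35.9]), 60, np.float64(0.35))
puckZ (array([545.4, -36. ]), 60, np.float64(0.39))
footG (array([550.2, -34.6]), 41, np.float64(0.21))
footZ (array([550.8, -34.9]), 42, np.float64(0.3))
headZ (array([550.9, -35. ]), 60, np.float64(0.3))
need tool x,y mm: [-4.7  0.6] head-foot [ 0.4 -0.2]
[611.8 -84.6 233.5]
```

Request:
move_arm([
  {"tx":0.5,"ty":0,"tz":3.5,"rx":0,"ry":0,"rz":0,"gripper":-1},
  {"tx":0,"ty":0,"tz":4,"rx":0,"ry":0,"rz":0,"gripper":-1},
  {"tx":0,"ty":0,"tz":4,"rx":0,"ry":0,"rz":0,"gripper":-1},
  {"tx":0,"ty":0,"tz":4,"rx":0,"ry":0,"rz":0,"gripper":-1},
  {"tx":0,"ty":0,"tz":2.5,"rx":0,"ry":0,"rz":0,"gripper":-1},
  {"tx":0,"ty":0,"tz":1.5,"rx":0,"ry":0,"rz":0,"gripper":-1},
  {"tx":-0.4,"ty":0,"tz":0,"rx":0,"ry":0,"rz":0,"gripper":-1},
  {"tx":-0.4,"ty":0,"tz":0,"rx":0,"ry":0,"rz":0,"gripper":-1},
  {"tx":-0.2,"ty":0,"tz":0,"rx":0,"ry":0,"rz":0,"gripper":-1},
  {"tx":-0.2,"ty":0,"tz":0,"rx":0,"ry":0,"rz":0,"gripper":-1},
])

```text
clock: 6.65
eef_pos: [576.4, -33.3, 36.6]
tcp_rot: [3.141, -0.002, 0.132]
contact_force: [1.5, 0.3, 0.8]
opening: -0.003
```

Request:
move_arm([
  {"tx":-0.2,"ty":0,"tz":0,"rx":0,"ry":0,"rz":0,"gripper":-1},
  {"tx":-0.2,"ty":0,"tz":0,"rx":0,"ry":0,"rz":0,"gripper":-1},
  {"tx":-0.1,"ty":0,"tz":0,"rx":0,"ry":0,"rz":0,"gripper":-1},
  {"tx":0,"ty":0,"tz":0,"rx":0,"ry":0,"rz":0,"gripper":-1},
  {"tx":0,"ty":0,"tz":0,"rx":0,"ry":0,"rz":0,"gripper":-1},
])

```text
clock: 7.15
eef_pos: [571.0, -33.8, 35.3]
tcp_rot: [3.142, -0.0, 0.132]
contact_force: [0.4, 0.4, 1.2]
opening: 0.0
```

Request:
move_arm([
  {"tx":0.6,"ty":0,"tz":0,"rx":0,"ry":0,"rz":0,"gripper":-1},
  {"tx":1.1,"ty":0,"tz":0,"rx":0,"ry":0,"rz":0,"gripper":-1},
  {"tx":0,"ty":0,"tz":-4,"rx":0,"ry":0,"rz":0,"gripper":-1},
  {"tx":0,"ty":0,"tz":-4,"rx":0,"ry":0,"rz":0,"gripper":-1},
  {"tx":0,"ty":0,"tz":-4,"rx":0,"ry":0,"rz":0,"gripper":-1},
  {"tx":0,"ty":0,"tz":-4,"rx":0,"ry":0,"rz":0,"gripper":-1},
  {"tx":-0.5,"ty":0,"tz":-3.5,"rx":0,"ry":0,"rz":0,"gripper":-1},
  {"tx":0,"ty":0,"tz":0,"rx":0,"ry":0,"rz":0,"gripper":-1},
  {"tx":0,"ty":0,"tz":0,"rx":0,"ry":0,"rz":0,"gripper":-1},
])

```text
clock: 8.05
eef_pos: [583.7, -32.2, 231.0]
tcp_rot: [3.141, -0.002, 0.132]
contact_force: [-0.4, -1.5, 0.2]
opening: -0.003
```

Run:
```python
from d import *
s,im,d,P=wr(); print(s['clock'],s['eef_pos'].round(1),s['tcp_rot'].round(3))
np.savez('w4.npz',im=im,P=P); save('w4.png',im,(240,130,400,250),4)
show('',s,im,P,(546,-36),(546,-35))
```

```text
8.05 [583.7 -32.2 231. ] [ 3.141e+00 -2.000e-03  1.320e-01]
puckG (array([546.4, -35.8]), 60, np.float64(0.38))
puckZ (array([545.4, -35.9]), 60, np.float64(0.4))
footG (array([546.1, -34.8]), 41, np.float64(0.3))
footZ (array([546.3, -35.3]), 42, np.float64(0.31))
headZ (array([546.6, -35.2]), 60, np.float64(0.5))
need tool x,y mm: [-0.4  0.8] head-foot [ 0.4 -0.2]
```

View pics/w4.png

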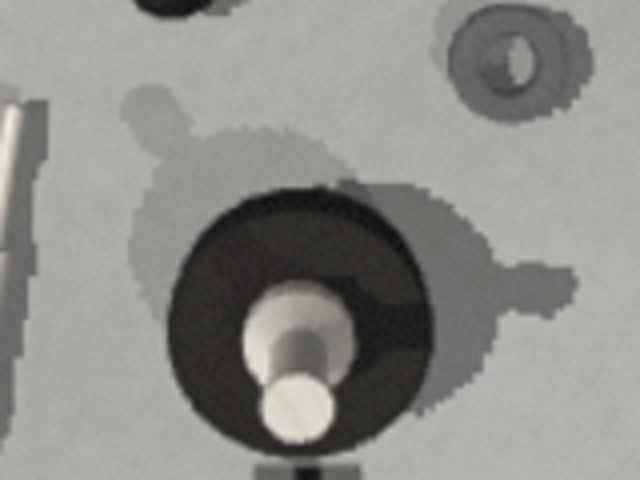

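The crop shows the punch upright and centred. The foot spans columns 243–356 and the puck 168–433, and the collar and look-alike have not moved. The measured offset is about 1 mm, so I'm handing in.

```bash
python3 -c "
from rig import r
print(r.sign_off(), r.sense()['clock'])"
```

```text
the job is handed in; nothing more can be done
the job is handed in; nothing more can be done
```

The steel punch now stands upright in the middle of the black puck. It took two slow, low pushes of the closed fingertips on its foot, and I handed the job in at about 8 s on the robot's clock.

- **Centring:** the last wrist-camera check put the foot about 1 mm from the puck's centre (0.4 mm along the push, 0.8 mm across). Head and foot positions agreed within 0.5 mm, so it is upright.
- **Nothing else disturbed:** the puck measured unmoved to within 1 mm. The collar and the part of the black look-alike in view had not shifted in the last crop. I did not re-measure the objects outside that crop, but the arm went nowhere near them. Wrist force readings stayed at noise level, about 1–2 N.
- **Checks that disagreed or failed:**
  - My first circle fits put the puck's centre about 2 mm differently between views. They were biased by visible side walls and noise in the pose reading, so I refitted on the clean edges only, and those fits agreed.
  - In the final view, the two puck fits still differed by 1 mm.
  - A check of the collar's position by depth failed because the gripper got into the measurement.
  - The final centring rests on the wrist camera alone. I did not cross-check it with the other two cameras.

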